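# Present the long lens barrel for inspection

## Task

Open the lid of the lens case all the way until it rests back on its stop, then draw the longest lens barrel out of its bore and turn it so that it leans at about 45 degrees, top still uppermost, ready for inspection. Keep it raised, with its middle at least 20 cm above the bench, and finish while holding it still there in the gripper. Leave the lid open, and the other two barrels and the things on the bench where they are.

Things in the scene. Friction and masses are not known exactly. Their poses are not given: they have to be found in the camera images.
- case: Grey open-topped storage case fixed to the bench, 140 mm (x) by 270 mm (y) by 110 mm high, walls 6 mm. Origin: centre of its underside, on the bench. At yaw 0 its x axis points away from the robot; y is its length; yawed up to 0.3 rad. The lid hides what is inside until it is open.
- seats (a point): Middle of the top of the white seat block in the case, 40 mm above the bench. Three bores, 38 mm wide and 28 mm deep, lie in a row: one here and one 75 mm to either side along the case's y. Each holds one lens barrel upright.
- lid (a joint): Angle of the case's flat aluminium lid (140 by 270 by 8 mm, about 0.35 kg, free-swinging): 0 shut, growing as it opens upward and away from the robot; its stop is at 1.9 rad, 19 degrees past vertical. Let go before about 1.6 rad it falls shut, past that it falls back gently on its stop and stays. It is shut at the start.
- lid_hinge (a point): Point on the lid's hinge axis, in the middle of its length: at case x = +70, y = 0 mm, 110 mm above the bench. The axis runs along the case's y. The point turns with the lid.
- lid_tab (a point): Grip point in the lid's black pull tab, 166 mm from the hinge axis. The tab juts from the middle of the free edge (nearest the robot when shut) in the lid's plane: 38 mm long, 18 mm wide along the case's y, 10 mm thick. The point is 26 mm beyond the edge, 115 mm above the bench when shut. Pinched from above across its width, the tab swivels between the fingers as the lid swings.
- tall_mid (a point): Centre of the longest lens barrel, the one to draw out: black cylinder 88 mm long, 42 mm in diameter, foot 36 mm in diameter over its lowest 30 mm, glass face on top; 0.15 to 0.29 kg. It stands loosely in any one of the bores, lowest 28 mm in the bore, top 100 mm above the bench (10 mm below the case's rim). Its z axis runs up along the barrel.
- short_mid (a point): Centre of the short lens barrel, 54 mm long, 42 mm in diameter (foot 36 mm): stands in another bore, top 66 mm above the bench. To be left.
- slim_mid (a point): Centre of the slim lens barrel, 74 mm long, 26 mm in diameter above its 36 mm foot: stands in another bore, top 86 mm above the bench. To be left.
- collar: Flat aluminium collar lying on the bench beside the +y end of the case, 72 mm in diameter with a 24 mm hole, 16 mm high. Origin: centre of its underside. To be left.
- thumbscrew: Brass thumbscrew standing on the bench beside the -y end of the case, 28 mm in diameter, 32 mm high. Origin: centre of its underside. To be left.

How it is judged (in metres and radians):
On the way, in this order (a step that is already met when the one before it is completed fails the run):
1. the lid is open and rests on its stop (value of joint lid above 1.8 rad), for 0.3 s.
2. the longest barrel is drawn out of its bore (z of tall_mid in the frame of case above 0.1 m), for 0.1 s.
At the end, for the whole second after the job is handed in: Lid on its stop (above 1.8 rad). Longest barrel held still by the gripper alone, touching neither case nor lid, centre at least 0.195 m above the bench, its up axis 30 to 60 degrees from vertical. Other barrels, collar and thumbscrew within 20 mm of their starts (value of joint lid above 1.8 rad and angle between tall_mid's own z axis and vertical between 0.53 and 1.04 rad and height (world z) of tall_mid above 0.195 m and contact force between tall and the fingers above 1 N and contact force between tall and case below 0.1 N and linear speed of tall below 0.03 m/s and angular speed of tall below 0.2 rad/s and distance of each of short_mid, slim_mid, collar, thumbscrew from where it was at the start of the episode below 0.02 m); the arm keeps its last pose, push and grip.
It fails at once if another barrel or a thing on the bench is moved more than 20 mm (distance of any of short_mid, slim_mid, collar, thumbscrew from where it was at the start of the episode above 0.02 m).
It also fails if it takes over 54 s, if anything falls off the work surface, if the arm or the gripper's body presses on something with over 40 N, if the wrist force passes 120 N, or if a joint passes its speed limit or range.

## Robot

A 6-joint arm with a two-finger parallel gripper is mounted at the origin on the work surface. World frame = base frame: x ahead of the robot, y to its left, z up, the work surface at z = 0. Lengths are in mm, angles in rad, forces in N, time in s.
With the tool pointing down it reaches from about 375 to 900 mm from the base axis. Payload 3.1 kg.
Tool frame: the origin (TCP) lies on the centre line of the jaws, within the pads' length; the fingertips stand tip_reach ahead of it and the grasp point (between the pads) lies 8 mm behind it (tip_reach is the distance from the TCP to the fingertips, in mm); z points along the fingers, y is the line along which they close (so a half turn about z gives the same grasp; the last joint's range is limited). The gripper opens to 87 mm and grips with 3 to 60 N. Pads are 19 mm wide; open, the fingers measure 117 mm over their backs; the gripper's body (75 mm by 190 mm) begins 51 mm behind the grasp point.
Start: joints at [1.05, 0.527, 1.433, -0, 1.181, -0.178], TCP at [210.037, 588.627, 233.548] pointing down, gripper open.
Joint ranges: [-3.08, 3.08], [-0.75, 2.2], [0.22, 2.44], [-1.43, 4.57], [0, 2.65], [-2.85, 2.85]. Speed limits (rad/s): [2.79, 2.79, 3.14, 3.14, 3.14, 3.14].

## Interface

Orientations are given as a 3x3 rotation matrix whose columns are the frame's x, y, z axes.
In Python, from station import * gives the robot as it stands.
- The arm moves only by the tool play_rows, never from a script. Its argument "targets" is a list of rows, each an object of numbers: "x", "y", "z": the shift along the world's x, y, z normalised to -1 to 1, where 1 is 150 mm; "rx", "ry", "rz": the turn, a rotation vector about the world's x, y, z normalised to -1 to 1, where 1 is pi/2 rad. A call has 1 to 10 rows; each row is the pose to reach, as a shift and turn from the pose commanded when the call began; what a row does not reach only later rows make up. A row lasts 1/8 s, in which the tool goes at most 62.5 mm and 10.7 degrees, less where a joint would pass 70% of its speed; a pose out of reach is approached as far as the arm can. A call with a number of a shift or a turn outside -1 to 1 is refused whole. A call with a gripper value outside its range is refused whole. "hand" is the opening, from 0 (shut) to 1 (fully open), set as the call begins (left out, the last holds). The fingers move at their own pace and stop on an object; "squeeze" is the grip in N (left out, the last holds). Time passes only in rows, so rows that repeat a pose let the fingers close. It gives the time, the measured TCP pose, the force, the opening and the grip force at its end, in the units of the state.
- get_state(): the state, without advancing time (a new reading comes with each control period).
- camera(name): name is "side" or "top"; returns a dict with "color" (480x640x3 uint8, red, green, blue), "z_map" (480x640 float32, mm along the optical axis (not along the pixel's ray), 0 where there is no reading), "fx", "fy", "cx", "cy" (pixels), "view" (4x4, takes a point from world to camera coordinates). Camera axes: x right, y down, z forward; pixel columns grow to the right and rows downward; lengths in mm; the calibration is good to about 2 mm. A picture is of the moment at which its call begins.
- close_job(): hands the job in; it is judged then, once.
Trained networks look in a picture, given as the dict that the camera call returned (one of the last four; its "shot" number tells which), for a name from the list of things; names that differ only in an ending like _2 or _b are one class to them, and where a whole thing is asked for, a point or a joint stands for the part that bears it (a point fixed in the world has none). Each returns a list of dicts, best first, with "p" (0 to 1); they miss things now and then, are a little off and sometimes report something else, mostly with a low value. They report only what shows in the picture. A call takes as long as a camera call.
- find_in(name, picture): "pixel" ([row, column] in pixels, amid what is visible of it).
- regions_of(name, picture): "pixels" (480x640 bool, what is visible of it) and "pixel" ([row, column] in pixels, amid what is visible of it).
- landmark_of(name, picture): "pixel" ([row, column] in pixels: a listed point, or the origin of a listed thing).
The state is a dict: "clock": time; "joint_pos": joint angles; "qd": joint speeds; "joint_efforts": joint torques, N m; "ee_pos": TCP position; "eef_rot": TCP orientation; "wrist_force": force on the tool from outside, world axes, zero at the start; "moment": the same for the moment, N m; "width": opening from 0.0 (shut) to 1.0 (fully open); "gripper_force": force on a finger pad.
Only numpy, scipy, OpenCV 4.12 (cv2) and the standard library are available. Lean on these libraries where they do the work, as an engineer would, in place of code of your own. Each camera call takes 0.05 s, during which the arm holds its last target. There are 200 camera calls.

## Working session

There is one attempt and no reset: what is moved stays moved. The work goes in short steps, Python scripts to look and compute and a tool call to move; the robot and the scene stay as the last step left them, time stands still between calls to the robot, and variables do not carry over. Pictures are saved under pics/ and viewed, at most 10 in all, crops included, and the job is handed in when it is done.

Besides the shell and the picture viewer there is one more tool, called after "Call:" in YAML: its name, and indented under it one key for each argument. play_rows: Moves the arm, as the interface text tells. Scaled input: -1 to 1 covers 150 mm each way for a shift and pi/2 rad each way for a turn. Its arguments: {"type":"object","properties":{"targets":{"type":"array"},"hand":{"type":"number"},"squeeze":{"type":"number"}},"required":["targets"]}

```bash
mkdir -p pics; ls; cat > h.py <<'E'
from station import *
import numpy as np, cv2
def px2w(c,r,col,z=None,h=None):
    V=np.linalg.inv(np.array(c["view"])); d=np.array([(col-c["cx"])/c["fx"],(r-c["cy"])/c["fy"],1.])
    if h is not None:
        o=V[:3,3]; w=V[:3,:3]@d; return o+w*(h-o[2])/w[2]
    if z is None: z=c["z_map"][int(r),int(c_ if False else col)]
    return V[:3,:3]@(d*z)+V[:3,3]
def cloud(c,m):
    r,q=np.nonzero(m&(c["z_map"]>0)); z=c["z_map"][r,q]
    P=np.stack([(q-c["cx"])/c["fx"]*z,(r-c["cy"])/c["fy"]*z,z]); V=np.linalg.inv(np.array(c["view"]))
    return (V[:3,:3]@P).T+V[:3,3]
def save(c,n): cv2.imwrite("pics/"+n+".png",cv2.cvtColor(c["color"],cv2.COLOR_RGB2BGR))
E
python3 - <<'E'
from h import *
s=get_state(); print(s)
for n in("top","side"):
    c=camera(n); save(c,n+"0"); print(n,np.round(np.linalg.inv(c["view"]),2).tolist(),c["fx"])
    for k in("lid_tab","lid_hinge","case"):
        for l in landmark_of(k,c)[:2]: print(k,l, )
    for k in("lid","collar","thumbscrew"):
        R=regions_of(k,c)
        if R:
            P=cloud(c,R[0]["pixels"]); print(k,R[0]["p"],len(P),np.median(P,0).round(1))
            if k=="lid":
                P=P[abs(P[:,2]-118)<8]; print(cv2.minAreaRect(P[:,:2].astype(np.float32)),np.median(P[:,2]))
    L=landmark_of("lid_tab",c)
    if L: print("tab",px2w(c,*L[0]["pixel"],h=115).round(1))
    L=landmark_of("lid_hinge",c)
    if L: print("hinge",px2w(c,*L[0]["pixel"],h=110).round(1))
E
```

```text
pics
{'clock': 0.0, 'joint_pos': array([ 1.04951807e+00,  5.28444453e-01,  1.43391502e+00, -3.02920909e-05,
        1.18142146e+00, -1.78509029e-01]), 'qd': array([ 3.82304334e-05, -1.01543623e-03, -4.28254275e-04, -9.16557415e-04,
       -2.57973559e-04,  5.33651069e-04]), 'joint_efforts': array([ 1.45115901e-03, -4.40036595e+01, -1.76593906e+01,  6.33975654e-02,
        5.82370092e-02, -1.52077669e-04]), 'ee_pos': array([209.67888204, 588.00849677, 232.58092547]), 'eef_rot': array([[-9.41831233e-01,  3.36084503e-01, -1.06543543e-03],
       [ 3.36085998e-01,  9.41829362e-01, -1.91159327e-03],
       [ 3.61001502e-04, -2.15847618e-03, -9.99997605e-01]]), 'wrist_force': array([-0.54320411,  0.39949585,  0.68885111]), 'moment': array([0.04325748, 0.04790073, 0.0493981 ]), 'gripper_force': 0.0, 'width': 1.0012884901951973}
top [[0.11, -0.97, 0.21, 402.23], [-0.99, -0.1, 0.03, 13.87], [-0.01, -0.21, -0.98, 1001.59], [0.0, 0.0, 0.0, 1.0]] 508.0504399824393
lid_tab {'pixel': [321.1, 254.7], 'p': 0.97}
lid_hinge {'pixel': [233.5, 295.6], 'p': 0.69}
case {'pixel': [280.7, 281.7], 'p': 0.69}
lid 0.64 12631 [541.  106.5 119.2]
((527.5474853515625, 110.34584045410156), (270.48577880859375, 183.12637329101562), 73.49512481689453) 119.19472978775298
collar 0.95 1015 [548.6 334.3  16.7]
thumbscrew 0.48 47 [ 496.1 -119.4   13.2]
tab [451.2 133.7 115. ]
hinge [615.   81.4 110. ]
side [[0.71, -0.31, 0.64, -93.78], [-0.71, -0.34, 0.62, -610.25], [0.02, -0.89, -0.46, 601.46], [0.0, 0.0, 0.0, 1.0]] 599.445292834005
lid_tab {'pixel': [258.1, 221.8], 'p': 0.89}
lid_hinge {'pixel': [240.3, 308.3], 'p': 0.94}
case {'pixel': [295.9, 272.9], 'p': 0.69}
lid 0.59 6127 [530.   84.5 119.5]
((526.0170288085938, 107.84110260009766), (273.26885986328125, 183.79067993164062), 73.27149963378906) 119.53371625308148
collar 0.97 512 [536.7 329.6  16. ]
thumbscrew 0.55 181 [ 490.1 -132.5   13.8]
tab [445.7 121.1 115. ]
hinge [608.8  75.6 110. ]
```

View pics/top0.png

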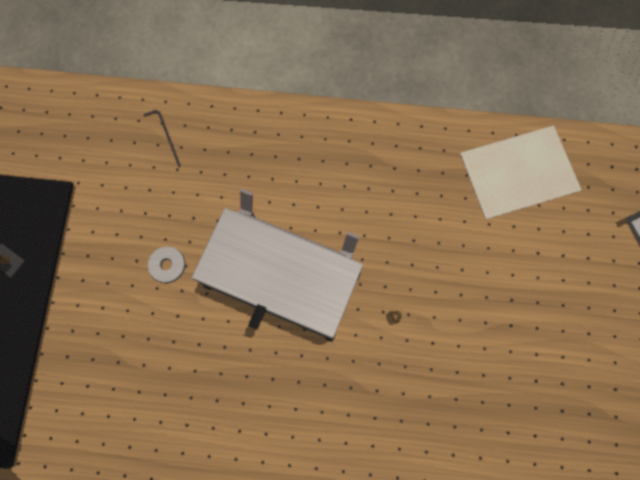

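View pics/side0.png

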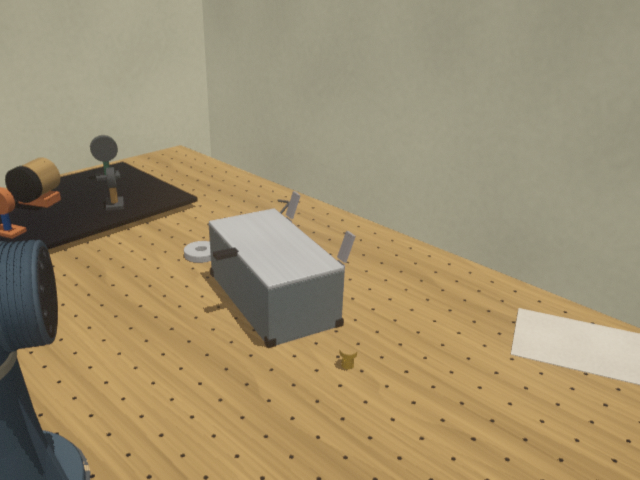

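Call:
play_rows:
  targets:
    - {"x": 0.53,"y": -1,"z": 0}
    - {"x": 0.53,"y": -1,"z": 0}
    - {"x": 0.53,"y": -1,"z": 0}
  hand: 1
  squeeze: 20

```text
$.targets[0]: bad value
```

Call:
play_rows:
  targets:
    - {"x": 0.53,"y": -1,"z": 0}
    - {"x": 0.53,"y": -1,"z": 0}
    - {"x": 0.53,"y": -1,"z": 0}

```text
$.targets[0]: bad value
```

Call:
play_rows:
  targets:
    - {"x": 0.53,"y": -1,"z": -0.3,"rz": 0.033}
    - {"x": 0.53,"y": -1,"z": -0.3,"rz": 0.033}
    - {"x": 0.53,"y": -1,"z": -0.3,"rz": 0.033}
    - {"x": 0.53,"y": -1,"z": -0.3,"rz": 0.033}

```text
$.targets[0]: bad value
```

```bash
python3 - <<'E'
import station; print([n for n in dir(station) if n[0]!='_'])
from h import *
s=get_state(); print(s["clock"],s["ee_pos"],s["eef_rot"].round(3).tolist())
c=camera("side"); save(c,"s1")
V=np.array(c["view"])
def proj(p): q=V[:3,:3]@p+V[:3,3]; return q[1]/q[2]*c["fy"]+c["cy"],q[0]/q[2]*c["fx"]+c["cx"]
print("tcp px",proj(s["ee_pos"]),"target tab",proj(np.array([450,129,115.])),landmark_of("lid_tab",c))
cv2.imwrite("pics/s1c.png",cv2.resize(cv2.cvtColor(c["color"],cv2.COLOR_RGB2BGR)[130:330,120:380],None,fx=3,fy=3))
E
```

```text
['Unreachable', 'camera', 'close_job', 'find_in', 'get_state', 'landmark_of', 'regions_of', 'tip_reach']
0.9 [210.04899936 588.63164056 233.58162865] [[-0.942, 0.336, 0.0], [0.336, 0.942, 0.0], [-0.0, 0.0, -1.0]]
tcp px (np.float64(154.9162770732409), np.float64(-40.05075301611845)) target tab (np.float64(255.6865287640737), np.float64(220.94792316744605)) [{'pixel': [253.3, 219.5], 'p': 0.68}]
```

View pics/s1c.png

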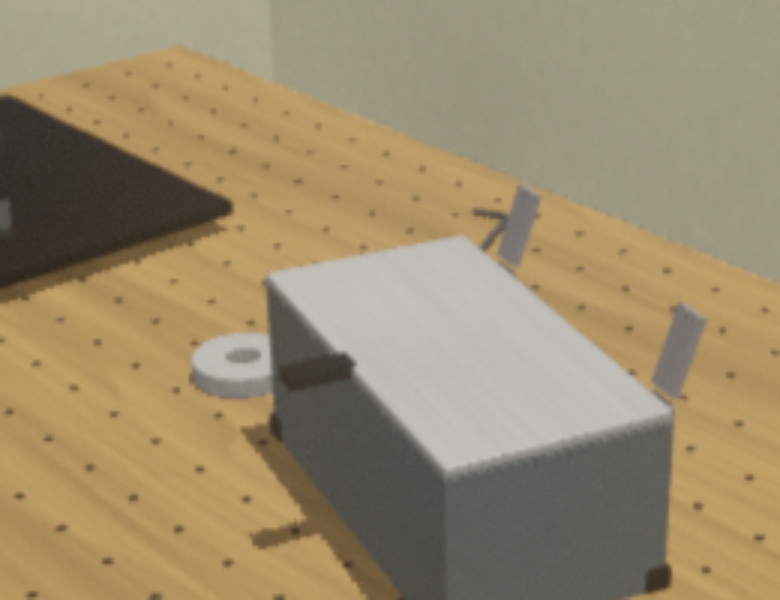

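The calls were refused, probably because every row needs all six numbers. In the picture the arm is unmoved and the tab is at about row 253, column 226, which agrees with my estimate.

Call:
play_rows:
  targets:
    - {"x": 0.53,"y": -1,"z": 0,"rx": 0,"ry": 0,"rz": 0}
    - {"x": 0.53,"y": -1,"z": 0,"rx": 0,"ry": 0,"rz": 0}
    - {"x": 0.53,"y": -1,"z": 0,"rx": 0,"ry": 0,"rz": 0}
  hand: 1
  squeeze: 20

```text
clock: 1.38
ee_pos: [290.2, 436.6, 233.6]
eef_rot: [[-0.942, 0.337, 0.0], [0.337, 0.942, -0.0], [-0.0, -0.0, -1.0]]
wrist_force: [0.3, 1.0, 0.5]
width: 1.001
gripper_force: 0.0
```

Call:
play_rows:
  targets:
    - {"x": 0.53,"y": -1,"z": 0,"rx": 0,"ry": 0,"rz": 0}
    - {"x": 0.53,"y": -1,"z": 0,"rx": 0,"ry": 0,"rz": 0}
    - {"x": 0.53,"y": -1,"z": 0,"rx": 0,"ry": 0,"rz": 0}

```text
clock: 1.75
ee_pos: [370.1, 286.6, 233.8]
eef_rot: [[-0.941, 0.337, 0.001], [0.337, 0.941, 0.0], [-0.001, 0.0, -1.0]]
wrist_force: [0.1, -0.5, -0.6]
width: 0.996
gripper_force: 0.0
```

Call:
play_rows:
  targets:
    - {"x": 0.53,"y": -1,"z": -0.3,"rx": 0,"ry": 0,"rz": 0.033}
    - {"x": 0.53,"y": -1,"z": -0.3,"rx": 0,"ry": 0,"rz": 0.033}
    - {"x": 0.53,"y": -1,"z": -0.3,"rx": 0,"ry": 0,"rz": 0.033}
    - {"x": 0.53,"y": -1,"z": -0.3,"rx": 0,"ry": 0,"rz": 0.033}

```text
clock: 2.25
ee_pos: [450.4, 135.9, 188.0]
eef_rot: [[-0.956, 0.292, 0.0], [0.292, 0.956, -0.0], [-0.0, -0.0, -1.0]]
wrist_force: [-0.7, -0.1, 0.0]
width: 0.998
gripper_force: 0.0
```

```bash
python3 - <<'E'
from h import *
print("tip",tip_reach)
s=get_state(); print(s["clock"],s["ee_pos"],s["eef_rot"].round(3).tolist())
c=camera("side")
V=np.array(c["view"])
def proj(p): q=V[:3,:3]@p+V[:3,3]; return q[1]/q[2]*c["fy"]+c["cy"],q[0]/q[2]*c["fx"]+c["cx"]
L=landmark_of("lid_tab",c);print("tcp px",proj(s["ee_pos"]),L,[px2w(c,*l["pixel"],h=115) for l in L])
cv2.imwrite("pics/s2c.png",cv2.resize(cv2.cvtColor(c["color"],cv2.COLOR_RGB2BGR)[130:330,120:380],None,fx=3,fy=3))
c=camera("top");L=landmark_of("lid_tab",c);print(L,[px2w(c,*l["pixel"],h=115) for l in L])
E
```

```text
tip 11.0
2.25 [450.36832523 135.85970247 187.9631695 ] [[-0.956, 0.292, 0.0], [0.292, 0.956, -0.0], [-0.0, -0.0, -1.0]]
tcp px (np.float64(215.55441164404732), np.float64(216.50453485239547)) [{'pixel': [253.5, 219.0], 'p': 0.6}] [array([452.48317227, 137.64395471, 115.        ])]
[] []
```

View pics/s2c.png

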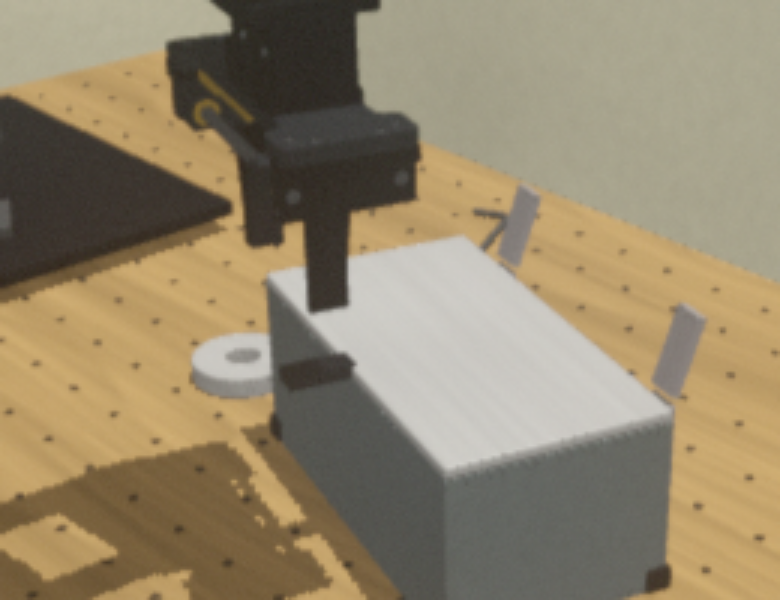

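The gripper is above the tab, with the fingers to either side of it (tab at row 253, column 226). I'll go down and close.

Call:
play_rows:
  targets:
    - {"x": 0,"y": -0.025,"z": -0.3,"rx": 0,"ry": 0,"rz": 0}
    - {"x": 0,"y": -0.025,"z": -0.54,"rx": 0,"ry": 0,"rz": 0}
    - {"x": 0,"y": -0.025,"z": -0.54,"rx": 0,"ry": 0,"rz": 0}
    - {"x": 0,"y": -0.025,"z": -0.54,"rx": 0,"ry": 0,"rz": 0}
  hand: 1

```text
clock: 2.95
ee_pos: [448.9, 135.8, 108.6]
eef_rot: [[-0.958, 0.285, 0.002], [0.285, 0.958, 0.0], [-0.001, 0.001, -1.0]]
wrist_force: [0.6, -0.4, 0.2]
width: 0.999
gripper_force: 0.0
```

Call:
play_rows:
  targets:
    - {"x": 0,"y": 0,"z": 0,"rx": 0,"ry": 0,"rz": 0}
    - {"x": 0,"y": 0,"z": 0,"rx": 0,"ry": 0,"rz": 0}
    - {"x": 0,"y": 0,"z": 0,"rx": 0,"ry": 0,"rz": 0}
    - {"x": 0,"y": 0,"z": 0,"rx": 0,"ry": 0,"rz": 0}
    - {"x": 0,"y": 0,"z": 0,"rx": 0,"ry": 0,"rz": 0}
    - {"x": 0,"y": 0,"z": 0,"rx": 0,"ry": 0,"rz": 0}
  hand: 0
  squeeze: 15

```text
clock: 3.7
ee_pos: [448.5, 134.8, 107.5]
eef_rot: [[-0.958, 0.287, -0.0], [0.287, 0.958, -0.0], [0.0, -0.0, -1.0]]
wrist_force: [-0.5, -0.7, -0.8]
width: 0.399
gripper_force: 0.0
```

```bash
python3 - <<'E'
from h import *
s=get_state(); print(s["clock"],s["ee_pos"],s["wrist_force"],s["width"],s["gripper_force"])
a=-0.29; R=168.5
for k,seq in enumerate([(0.03,.2,.4,.6,.8),( .8,1.0,1.2,1.35,1.5),(1.5,1.6,1.7,1.75,1.8)]):
    f=lambda t:np.array([-R*np.cos(t)*np.cos(a),-R*np.cos(t)*np.sin(a),R*np.sin(t)])
    for t in seq: print(k,t,((f(t)-f(seq[0]))/150).round(3))
E
```

```text
3.7 [448.51420702 134.81656087 107.49511728] [-0.4525708  -0.66625485 -0.79360197] 0.39893728894681035 0.0
0 0.03 [0. 0. 0.]
0 0.2 [ 0.021 -0.006  0.189]
0 0.4 [ 0.084 -0.025  0.404]
0 0.6 [ 0.188 -0.056  0.601]
0 0.8 [ 0.326 -0.097  0.772]
1 0.8 [0. 0. 0.]
1 1.0 [ 0.168 -0.05   0.139]
1 1.2 [ 0.36  -0.107  0.241]
1 1.35 [ 0.514 -0.153  0.29 ]
1 1.5 [ 0.674 -0.201  0.315]
2 1.5 [0. 0. 0.]
2 1.6 [ 0.108 -0.032  0.002]
2 1.7 [ 0.215 -0.064 -0.007]
2 1.75 [ 0.268 -0.08  -0.015]
2 1.8 [ 0.321 -0.096 -0.027]
```

Call:
play_rows:
  targets:
    - {"x": 0.015,"y": -0.02,"z": 0,"rx": 0,"ry": 0,"rz": 0}
    - {"x": 0.015,"y": -0.02,"z": 0,"rx": 0,"ry": 0,"rz": 0}
    - {"x": 0.015,"y": -0.02,"z": 0,"rx": 0,"ry": 0,"rz": 0}
    - {"x": 0.015,"y": -0.02,"z": 0,"rx": 0,"ry": 0,"rz": 0}
    - {"x": 0.015,"y": -0.02,"z": 0,"rx": 0,"ry": 0,"rz": 0}

```text
clock: 4.32
ee_pos: [451.2, 131.4, 107.5]
eef_rot: [[-0.958, 0.286, 0.001], [0.286, 0.958, -0.001], [-0.001, -0.0, -1.0]]
wrist_force: [1.5, -4.7, -1.1]
width: 0.206
gripper_force: 15.0
```

Call:
play_rows:
  targets:
    - {"x": 0.007,"y": -0.002,"z": 0.09,"rx": 0,"ry": 0,"rz": 0}
    - {"x": 0.02,"y": -0.006,"z": 0.19,"rx": 0,"ry": 0,"rz": 0}
    - {"x": 0.05,"y": -0.015,"z": 0.3,"rx": 0,"ry": 0,"rz": 0}
    - {"x": 0.085,"y": -0.025,"z": 0.404,"rx": 0,"ry": 0,"rz": 0}
    - {"x": 0.133,"y": -0.04,"z": 0.505,"rx": 0,"ry": 0,"rz": 0}
    - {"x": 0.188,"y": -0.056,"z": 0.6,"rx": 0,"ry": 0,"rz": 0}
    - {"x": 0.253,"y": -0.076,"z": 0.69,"rx": 0,"ry": 0,"rz": 0}
    - {"x": 0.326,"y": -0.097,"z": 0.772,"rx": 0,"ry": 0,"rz": 0}

```text
clock: 5.32
ee_pos: [498.8, 117.1, 223.4]
eef_rot: [[-0.958, 0.287, -0.002], [0.287, 0.958, -0.001], [0.002, -0.001, -1.0]]
wrist_force: [3.6, -4.3, -7.2]
width: 0.207
gripper_force: 15.0
```

```bash
python3 - <<'E'
from h import *
s=get_state(); print(s["clock"],s["ee_pos"],s["wrist_force"],s["width"],s["gripper_force"])
E
```

```text
5.325 [498.77119051 117.0797426  223.43639363] [ 3.57691794 -4.25821067 -7.20169168] 0.20697591327654127 15.000466438941658
```

Call:
play_rows:
  targets:
    - {"x": 0.081,"y": -0.024,"z": 0.073,"rx": 0,"ry": 0,"rz": 0}
    - {"x": 0.168,"y": -0.05,"z": 0.139,"rx": 0,"ry": 0,"rz": 0}
    - {"x": 0.262,"y": -0.078,"z": 0.195,"rx": 0,"ry": 0,"rz": 0}
    - {"x": 0.36,"y": -0.107,"z": 0.241,"rx": 0,"ry": 0,"rz": 0}
    - {"x": 0.437,"y": -0.13,"z": 0.268,"rx": 0,"ry": 0,"rz": 0}
    - {"x": 0.514,"y": -0.153,"z": 0.29,"rx": 0,"ry": 0,"rz": 0}
    - {"x": 0.594,"y": -0.177,"z": 0.305,"rx": 0,"ry": 0,"rz": 0}
    - {"x": 0.674,"y": -0.201,"z": 0.315,"rx": 0,"ry": 0,"rz": 0}

```text
clock: 6.32
ee_pos: [600.1, 86.6, 269.3]
eef_rot: [[-0.958, 0.287, -0.004], [0.287, 0.958, -0.001], [0.004, -0.002, -1.0]]
wrist_force: [-1.6, -4.8, -10.4]
width: 0.207
gripper_force: 15.0
```

Call:
play_rows:
  targets:
    - {"x": 0.08,"y": -0.024,"z": 0.002,"rx": 0,"ry": 0,"rz": 0}
    - {"x": 0.16,"y": -0.048,"z": -0.001,"rx": 0,"ry": 0,"rz": 0}
    - {"x": 0.24,"y": -0.072,"z": -0.01,"rx": 0,"ry": 0,"rz": 0}
    - {"x": 0.3,"y": -0.09,"z": -0.022,"rx": 0,"ry": 0,"rz": 0}
    - {"x": 0.35,"y": -0.105,"z": -0.033,"rx": 0,"ry": 0,"rz": 0}
    - {"x": 0.35,"y": -0.105,"z": -0.033,"rx": 0,"ry": 0,"rz": 0}

```text
clock: 7.08
ee_pos: [651.7, 71.1, 263.3]
eef_rot: [[-0.958, 0.287, -0.007], [0.287, 0.958, 0.0], [0.007, -0.002, -1.0]]
wrist_force: [-3.1, -4.9, -9.3]
width: 0.205
gripper_force: 15.0
```

Call:
play_rows:
  targets:
    - {"x": 0,"y": 0,"z": 0,"rx": 0,"ry": 0,"rz": 0}
    - {"x": 0,"y": 0,"z": 0,"rx": 0,"ry": 0,"rz": 0}
    - {"x": 0,"y": 0,"z": 0,"rx": 0,"ry": 0,"rz": 0}
    - {"x": 0,"y": 0,"z": 0.2,"rx": 0,"ry": 0,"rz": 0}
    - {"x": 0,"y": 0,"z": 0.5,"rx": 0,"ry": 0,"rz": 0}
    - {"x": -0.4,"y": 0.12,"z": 0.5,"rx": 0,"ry": 0,"rz": 0}
    - {"x": -0.8,"y": 0.24,"z": 0.5,"rx": 0,"ry": 0,"rz": 0}
    - {"x": -1,"y": 0.3,"z": 0.5,"rx": 0,"ry": 0,"rz": 0}
  hand: 1

```text
clock: 8.07
ee_pos: [500.6, 117.8, 341.8]
eef_rot: [[-0.958, 0.286, 0.001], [0.286, 0.958, 0.001], [-0.001, 0.001, -1.0]]
wrist_force: [0.7, -0.1, 0.0]
width: 0.975
gripper_force: 0.0
```

Call:
play_rows:
  targets:
    - {"x": -0.4,"y": 0.4,"z": 0,"rx": 0,"ry": 0,"rz": 0}
    - {"x": -0.8,"y": 0.7,"z": 0,"rx": 0,"ry": 0,"rz": 0}
    - {"x": -0.8,"y": 1,"z": 0,"rx": 0,"ry": 0,"rz": 0}

```text
clock: 8.45
ee_pos: [384.8, 258.5, 341.9]
eef_rot: [[-0.958, 0.288, 0.002], [0.288, 0.958, 0.001], [-0.002, 0.002, -1.0]]
wrist_force: [1.1, 1.0, -0.1]
width: 1.004
gripper_force: 0.0
```

```bash
python3 - <<'E'
from h import *
s=get_state(); print(s["clock"],s["ee_pos"])
for n in("top","side"):
    c=camera(n); save(c,n+"3")
    for k in("tall_mid","short_mid","slim_mid","seats"):
        print(n,k)
        for l in landmark_of(k,c)[:2]: print("  lm",l["pixel"],l["p"],px2w(c,*l["pixel"],h={"tall_mid":56,"short_mid":39,"slim_mid":49,"seats":40}[k]).round(1))
        for R in regions_of(k,c)[:2]:
            P=cloud(c,R["pixels"]); print("  reg",R["p"],R["pixel"],len(P),np.median(P,0).round(1),np.percentile(P[:,2],95).round(1))
E
```

```text
8.45 [384.82041837 258.52876786 341.89476856]
top tall_mid
  lm [274.3, 279.6] 0.98 [546.2 106.5  56. ]
  reg 0.69 [274.2, 277.9] 516 [539.6 103.6 100.6] 103.4
top short_mid
  lm [294.8, 320.3] 0.91 [517.7  26.4  39. ]
  lm [265.2, 167.5] 0.32 [543.8 325.3  39. ]
  reg 0.86 [293.2, 316.5] 431 [520.3  33.7  66.7] 69.7
top slim_mid
  lm [257.5, 240.9] 0.72 [571.8 184.7  49. ]
  reg 0.76 [260.2, 243.2] 307 [559.3 174.1  80. ] 89.3
top seats
  lm [272.7, 280.1] 0.85 [551.8 107.4  40. ]
  reg 0.6 [245.8, 286.9] 18577 [597.2  92.  107.8] 240.4
  reg 0.46 [259.4, 242.4] 332 [560.  173.   72.5] 89.2
side tall_mid
  lm [271.9, 268.7] 0.73 [540.8 109.   56. ]
  reg 0.55 [265.0, 270.7] 812 [532.6  91.3  81.1] 102.4
side short_mid
  reg 0.18 [361.1, 347.4] 158 [ 489.3 -132.3   14.1] 30.4
side slim_mid
  lm [256.5, 254.4] 0.69 [569.1 182.4  49. ]
  lm [241.2, 308.9] 0.18 [693.9 156.9  49. ]
  reg 0.59 [250.2, 251.4] 312 [556.4 168.2  67.5] 88.1
  reg 0.17 [248.4, 300.7] 18301 [587.4  53.6  99.6] 231.5
side seats
  lm [283.2, 271.7] 0.86 [535.6  95.2  40. ]
  reg 0.76 [248.1, 298.9] 18705 [587.3  55.   99.3] 232.3
```

View pics/top3.png

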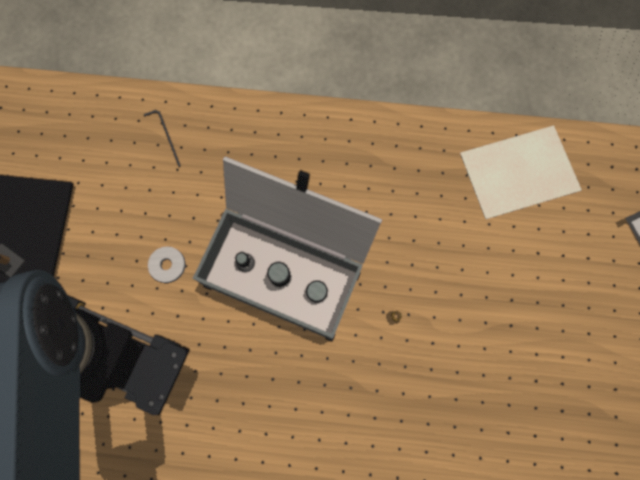

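The lid is open and leaning back, and the tallest barrel is in the middle bore at about row 274, column 278. I'll refine its centre from its top face.

```bash
python3 - <<'E'
from h import *
for n in("top","side"):
    c=camera(n)
    for k,h in(("tall_mid",100),("short_mid",66),("slim_mid",86)):
        R=regions_of(k,c)
        if not R: continue
        P=cloud(c,R[0]["pixels"]); P=P[abs(P[:,2]-h)<5]
        if len(P)>10: print(n,k,len(P),P.mean(0).round(1),cv2.minEnclosingCircle(P[:,:2].astype(np.float32)))
    R=regions_of("lid",c)
    if R:
        P=cloud(c,R[0]["pixels"]); P=P[(P[:,2]>125)&(P[:,2]<240)]; d=P@np.array([.958,-.286,0]); m=np.polyfit(P[:,2],d,1); print("lid angle",np.pi/2+np.arctan(m[0]),"hinge x",np.polyval(m,110))
E
```

```text
top tall_mid 413 [542.6 105.5 101. ] ((542.9308471679688, 105.27889251708984), 21.09145164489746)
top short_mid 391 [521.3  33.6  66.8] ((521.4398193359375, 33.661582946777344), 20.679443359375)
top slim_mid 154 [564.2 176.9  87. ] ((564.4615478515625, 177.60284423828125), 12.971275329589844)
lid angle 1.9000781250006185 hinge x 559.6418065293004
side tall_mid 256 [539.8  99.7 100.5] ((543.4603881835938, 103.90066528320312), 23.217390060424805)
side slim_mid 97 [561.9 172.3  86.1] ((565.5869750976562, 174.3244171142578), 15.851251602172852)
lid angle 1.8989396452305636 hinge x 560.2005206401903
```

Call:
play_rows:
  targets:
    - {"x": 0.4,"y": -0.4,"z": 0,"rx": 0,"ry": 0,"rz": 0}
    - {"x": 0.8,"y": -0.8,"z": 0,"rx": 0,"ry": 0,"rz": 0}
    - {"x": 1,"y": -1,"z": -0.2,"rx": 0,"ry": 0,"rz": 0}
    - {"x": 1,"y": -1,"z": -0.4,"rx": 0,"ry": 0,"rz": 0}
    - {"x": 1,"y": -1,"z": -0.4,"rx": 0,"ry": 0,"rz": 0}
  hand: 0.7

```text
clock: 10.48
ee_pos: [536.2, 105.9, 277.4]
eef_rot: [[-0.957, 0.29, -0.007], [0.29, 0.957, -0.0], [0.007, -0.002, -1.0]]
wrist_force: [-0.0, -0.5, 0.4]
width: 0.706
gripper_force: 0.0
```

Call:
play_rows:
  targets:
    - {"x": 0.045,"y": -0.007,"z": -0.3,"rx": 0,"ry": 0,"rz": 0}
    - {"x": 0.045,"y": -0.007,"z": -0.7,"rx": 0,"ry": 0,"rz": 0}
    - {"x": 0.045,"y": -0.007,"z": -0.85,"rx": 0,"ry": 0,"rz": 0}
    - {"x": 0.045,"y": -0.007,"z": -0.85,"rx": 0,"ry": 0,"rz": 0}
    - {"x": 0.045,"y": -0.007,"z": -0.85,"rx": 0,"ry": 0,"rz": 0}

```text
clock: 11.1
ee_pos: [544.7, 107.3, 155.0]
eef_rot: [[-0.958, 0.286, 0.003], [0.286, 0.958, 0.0], [-0.003, 0.001, -1.0]]
wrist_force: [0.4, -0.1, 0.9]
width: 0.701
gripper_force: 0.0
```

Call:
play_rows:
  targets:
    - {"x": -0.01,"y": -0.016,"z": 0,"rx": 0,"ry": 0,"rz": 0}
    - {"x": -0.01,"y": -0.016,"z": -0.15,"rx": 0,"ry": 0,"rz": 0}
    - {"x": -0.01,"y": -0.016,"z": -0.3,"rx": 0,"ry": 0,"rz": 0}
    - {"x": -0.01,"y": -0.016,"z": -0.45,"rx": 0,"ry": 0,"rz": 0}
    - {"x": -0.01,"y": -0.016,"z": -0.55,"rx": 0,"ry": 0,"rz": 0}
    - {"x": -0.01,"y": -0.016,"z": -0.55,"rx": 0,"ry": 0,"rz": 0}

```text
clock: 11.85
ee_pos: [541.8, 104.2, 70.4]
eef_rot: [[-0.958, 0.287, -0.001], [0.287, 0.958, 0.0], [0.001, -0.0, -1.0]]
wrist_force: [-0.4, 1.1, 0.3]
width: 0.701
gripper_force: 0.0
```

Call:
play_rows:
  targets:
    - {"x": 0,"y": 0,"z": 0,"rx": 0,"ry": 0,"rz": 0}
    - {"x": 0,"y": 0,"z": 0,"rx": 0,"ry": 0,"rz": 0}
    - {"x": 0,"y": 0,"z": 0,"rx": 0,"ry": 0,"rz": 0}
    - {"x": 0,"y": 0,"z": 0,"rx": 0,"ry": 0,"rz": 0}
    - {"x": 0,"y": 0,"z": 0,"rx": 0,"ry": 0,"rz": 0}
    - {"x": 0,"y": 0,"z": 0,"rx": 0,"ry": 0,"rz": 0}
  hand: 0
  squeeze: 40

```text
clock: 12.6
ee_pos: [542.6, 104.2, 71.4]
eef_rot: [[-0.958, 0.287, 0.001], [0.287, 0.958, -0.0], [-0.001, 0.0, -1.0]]
wrist_force: [-1.5, -0.9, 5.3]
width: 0.475
gripper_force: 40.0
```

Call:
play_rows:
  targets:
    - {"x": 0,"y": 0,"z": 0.07,"rx": 0,"ry": 0,"rz": 0}
    - {"x": 0,"y": 0,"z": 0.2,"rx": 0,"ry": 0,"rz": 0}
    - {"x": 0,"y": 0,"z": 0.4,"rx": 0,"ry": 0,"rz": 0}
    - {"x": 0,"y": 0,"z": 0.6,"rx": 0,"ry": 0,"rz": 0}
    - {"x": 0,"y": 0,"z": 0.8,"rx": 0,"ry": 0,"rz": 0}
    - {"x": 0,"y": 0,"z": 0.95,"rx": 0,"ry": 0,"rz": 0}
    - {"x": 0,"y": 0,"z": 1,"rx": 0,"ry": 0,"rz": 0}
    - {"x": 0,"y": 0,"z": 1,"rx": 0,"ry": 0,"rz": 0}

```text
clock: 13.6
ee_pos: [541.8, 104.2, 220.6]
eef_rot: [[-0.958, 0.287, -0.0], [0.287, 0.958, 0.0], [0.0, -0.0, -1.0]]
wrist_force: [-0.0, -0.2, -1.9]
width: 0.475
gripper_force: 40.0
```

Call:
play_rows:
  targets:
    - {"x": -0.15,"y": 0.05,"z": 0.2,"rx": 0,"ry": 0,"rz": 0}
    - {"x": -0.35,"y": 0.1,"z": 0.4,"rx": 0,"ry": 0,"rz": 0}
    - {"x": -0.5,"y": 0.15,"z": 0.6,"rx": 0,"ry": 0,"rz": 0}
    - {"x": -0.65,"y": 0.2,"z": 0.8,"rx": 0,"ry": 0,"rz": 0}
    - {"x": -0.7,"y": 0.2,"z": 0.85,"rx": 0,"ry": 0,"rz": 0}
    - {"x": -0.7,"y": 0.2,"z": 0.85,"rx": 0,"ry": 0,"rz": 0}

```text
clock: 14.35
ee_pos: [436.9, 134.0, 347.4]
eef_rot: [[-0.958, 0.287, -0.001], [0.287, 0.958, -0.0], [0.001, -0.0, -1.0]]
wrist_force: [-0.3, 0.1, -2.0]
width: 0.473
gripper_force: 40.0
```

Call:
play_rows:
  targets:
    - {"x": 0.05,"y": 0,"z": 0.0,"rx": -0.014,"ry": -0.048,"rz": 0}
    - {"x": 0.1,"y": 0,"z": 0.0,"rx": -0.028,"ry": -0.096,"rz": 0}
    - {"x": 0.15,"y": 0,"z": 0.0,"rx": -0.043,"ry": -0.144,"rz": 0}
    - {"x": 0.2,"y": 0,"z": 0.0,"rx": -0.057,"ry": -0.192,"rz": 0}
    - {"x": 0.25,"y": 0,"z": 0.0,"rx": -0.072,"ry": -0.24,"rz": 0}
    - {"x": 0.3,"y": 0,"z": 0.0,"rx": -0.086,"ry": -0.288,"rz": 0}
    - {"x": 0.3,"y": 0,"z": 0.0,"rx": -0.1,"ry": -0.336,"rz": 0}
    - {"x": 0.3,"y": 0,"z": 0.0,"rx": -0.115,"ry": -0.384,"rz": 0}
    - {"x": 0.3,"y": 0,"z": 0.0,"rx": -0.129,"ry": -0.432,"rz": 0}
    - {"x": 0.3,"y": 0,"z": 0.0,"rx": -0.144,"ry": -0.48,"rz": 0}

```text
clock: 15.6
ee_pos: [481.9, 134.0, 345.9]
eef_rot: [[-0.678, 0.287, 0.677], [0.202, 0.958, -0.204], [-0.707, -0.002, -0.707]]
wrist_force: [-0.0, -0.7, -2.5]
width: 0.475
gripper_force: 40.0
```

Call:
play_rows:
  targets:
    - {"x": 0,"y": 0,"z": 0,"rx": 0,"ry": 0,"rz": 0}
    - {"x": 0,"y": 0,"z": 0,"rx": 0,"ry": 0,"rz": 0}
    - {"x": 0,"y": 0,"z": 0,"rx": 0,"ry": 0,"rz": 0}
    - {"x": 0,"y": 0,"z": 0,"rx": 0,"ry": 0,"rz": 0}

```text
clock: 16.1
ee_pos: [482.6, 134.0, 348.5]
eef_rot: [[-0.676, 0.288, 0.679], [0.203, 0.958, -0.204], [-0.709, 0.0, -0.706]]
wrist_force: [0.3, 0.4, -2.1]
width: 0.472
gripper_force: 40.0
```

```bash
python3 - <<'E'
from h import *
s=get_state(); print(s["clock"],s["ee_pos"],s["width"])
c=camera("top"); 
for R in regions_of("lid",c)[:1]:
    P=cloud(c,R["pixels"]); P=P[(P[:,2]>125)&(P[:,2]<240)]; d=P@np.array([.958,-.286,0]); m=np.polyfit(P[:,2],d,1); print("lid",np.pi/2+np.arctan(m[0]))
for k in("short_mid","slim_mid","collar","thumbscrew"):
    R=regions_of(k,c)
    if R: print(k,R[0]["p"],np.median(cloud(c,R[0]["pixels"]),0).round(1))
c=camera("side"); save(c,"s4")
R=regions_of("tall_mid",c)
for r in R[:1]:
    P=cloud(c,r["pixels"]); P=P[np.linalg.norm(P-np.median(P,0),axis=1)<60]; u,w,v=np.linalg.svd(P-P.mean(0),full_matrices=False); print(r["p"],r["pixel"],len(P),P.mean(0),P.min(0),P.max(0),v[0],w)
cv2.imwrite("pics/s4c.png",cv2.resize(cv2.cvtColor(c["color"],cv2.COLOR_RGB2BGR)[0:300,100:500],None,fx=2,fy=2))
E
```

```text
16.1 [482.61509971 134.04507904 348.48697051] 0.47227394314822635
lid 1.9003418348149708
short_mid 0.57 [520.6  33.7  66.7]
slim_mid 0.33 [490.6 128.8 363.7]
collar 0.82 [559.6 329.4  16.8]
thumbscrew 0.66 [490.6 129.3 363.6]
0.95 [131.5, 240.4] 759 [492.93568577 115.79147952 330.55282729] [452.07050145 102.75870004 296.69009703] [529.8468465  138.20540759 376.71093011] [ 0.71710226 -0.24641213 -0.65195507] [622.81397095 338.63286827 120.83915575]
```

View pics/s4c.png

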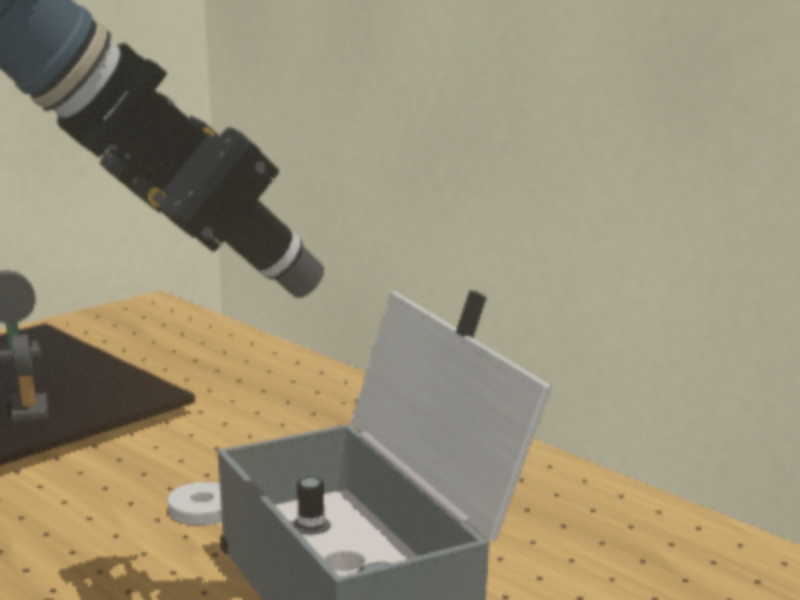

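The picture shows the barrel held at about 45–48° with its foot out and down (around row 130, column 245). The lid is on its stop and the slim and short barrels are in place, so I'll hand it in.

```bash
python3 -c "
from station import *
print(close_job())"
```

```text
the job is handed in; nothing more can be done
None
```

I handed the job in at about 16 s. The lid is open on its stop at 1.90 rad, and the longest barrel is held at roughly 45° with its middle about 33 cm above the bench. The last images show the slim and short barrels and the collar in place, but the thumbscrew was not picked up in the final check; the hand-in returned no verdict.

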